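Find the tired spring lath

TASK

Three springy wooden laths are clamped in test rigs, and one of them has gone soft. Press the cork pad of each lath down with a steady 10 N or so, pressing on nothing else of the rigs, and let it spring back so that its pointer shows how far it bent. Then stand the red marker upright in the dish on top of the clamp whose lath bent about twice as far as the others, leaving the glue bottle, the tape measure and the hammer alone.

Things in the scene. Friction and masses are not known exactly. Their poses are not given: they have to be found in the camera images.
- rig_a: One of three like wooden test rigs, fixed to the table. Origin: under the centre of its clamp post (80 x 70 mm, 140 mm high), on the table; x along the lath away from the robot (within 0.12 rad), z up. The springy lath (40 x 4 mm) leaves the clamp at x = 40 mm, has its cork pad at x = 160 mm and ends at x = 280 mm, top 114 mm above the table; a gauge post 60 mm wide, 136 mm high stands at x = 300 mm.
- pad_a: Cork pad, 40 x 40 mm, 12 mm thick, on top of the lath of rig_a at mid-span. Origin: centre of its top face, about 125 mm above the table at rest; z up. Two laths are firm and one is tired; they look alike and any rig may hold the tired one. Pressed here, a firm lath sinks about 0.9 mm per newton (9 mm at 10 N), the tired one about 2.1 mm per newton (21 mm at 10 N).
- pointer_a (a joint): Drag pointer of rig_a: how far the lath tip has pushed it down its gauge post (m, 0 to 0.085; 0 to 0.004 at the start). It stays at the lowest place reached. 10 N at the pad leaves it at about 0.018 for a firm lath, 0.043 for the tired one. Its black bar, 56 x 6 mm, on the far side of the post, 103 mm above the table at 0, crosses a painted scale: green down to 0.029, red below.
- dish_a (a point): Centre of the floor of the shallow square dish on top of the clamp post of rig_a, 135 mm above the table: 60 x 60 mm inside, with a rim 6 mm high; sides along the rig's axes.
- rig_b: One of three like wooden test rigs, fixed to the table. Origin: under the centre of its clamp post (80 x 70 mm, 140 mm high), on the table; x along the lath away from the robot (within 0.12 rad), z up. The springy lath (40 x 4 mm) leaves the clamp at x = 40 mm, has its cork pad at x = 160 mm and ends at x = 280 mm, top 114 mm above the table; a gauge post 60 mm wide, 136 mm high stands at x = 300 mm.
- pad_b: Cork pad, 40 x 40 mm, 12 mm thick, on top of the lath of rig_b at mid-span. Origin: centre of its top face, about 125 mm above the table at rest; z up. Two laths are firm and one is tired; they look alike and any rig may hold the tired one. Pressed here, a firm lath sinks about 0.9 mm per newton (9 mm at 10 N), the tired one about 2.1 mm per newton (21 mm at 10 N).
- pointer_b (a joint): Drag pointer of rig_b: how far the lath tip has pushed it down its gauge post (m, 0 to 0.085; 0 to 0.004 at the start). It stays at the lowest place reached. 10 N at the pad leaves it at about 0.018 for a firm lath, 0.043 for the tired one. Its black bar, 56 x 6 mm, on the far side of the post, 103 mm above the table at 0, crosses a painted scale: green down to 0.029, red below.
- dish_b (a point): Centre of the floor of the shallow square dish on top of the clamp post of rig_b, 135 mm above the table: 60 x 60 mm inside, with a rim 6 mm high; sides along the rig's axes.
- rig_c: One of three like wooden test rigs, fixed to the table. Origin: under the centre of its clamp post (80 x 70 mm, 140 mm high), on the table; x along the lath away from the robot (within 0.12 rad), z up. The springy lath (40 x 4 mm) leaves the clamp at x = 40 mm, has its cork pad at x = 160 mm and ends at x = 280 mm, top 114 mm above the table; a gauge post 60 mm wide, 136 mm high stands at x = 300 mm.
- pad_c: Cork pad, 40 x 40 mm, 12 mm thick, on top of the lath of rig_c at mid-span. Origin: centre of its top face, about 125 mm above the table at rest; z up. Two laths are firm and one is tired; they look alike and any rig may hold the tired one. Pressed here, a firm lath sinks about 0.9 mm per newton (9 mm at 10 N), the tired one about 2.1 mm per newton (21 mm at 10 N).
- pointer_c (a joint): Drag pointer of rig_c: how far the lath tip has pushed it down its gauge post (m, 0 to 0.085; 0 to 0.004 at the start). It stays at the lowest place reached. 10 N at the pad leaves it at about 0.018 for a firm lath, 0.043 for the tired one. Its black bar, 56 x 6 mm, on the far side of the post, 103 mm above the table at 0, crosses a painted scale: green down to 0.029, red below.
- dish_c (a point): Centre of the floor of the shallow square dish on top of the clamp post of rig_c, 135 mm above the table: 60 x 60 mm inside, with a rim 6 mm high; sides along the rig's axes.
- marker_mid (a point): The loose red wooden marker, a turned piece 50 mm high, standing upright on the table: a flange 40 mm across and 12 mm high at the foot, above it a round stem 28 mm across. This point is on its axis, 25 mm above its foot. About 60 g.
- glue: Bystander: white glue bottle with an orange cap, 56 mm across and 150 mm high, standing. Origin under its centre.
- tape: Bystander: green tape measure, case 70 x 38 x 64 mm. Origin under its centre.
- hammer: Bystander: claw hammer lying on the table, handle towards its -x. Origin in the middle of its length, at its underside.
There are look-alikes about, which are no part of the job. Of the things shaped like the part that bears marker_mid, the red one is meant.

How it is judged:
On the way, in this order (a step that is already met when the one before it is completed fails the run):
1. all three laths have been pressed at the pad with about 10 N (7 N at least), as their pointers show (value of joint each of pointer_a, pointer_c above 0.011 m and value of joint pointer_b above 0.028 m), for 0.1 s.
2. then the marker stands in the dish of the rig with the tired lath (x of marker_mid in the frame of dish_b between -0.014 and 0.014 m and y of marker_mid in the frame of dish_b between -0.014 and 0.014 m and z of marker_mid in the frame of dish_b between 0.02 and 0.029 m and angle between marker_mid's own z axis and vertical below 0.1 rad), for 0.2 s.
At the end, for the whole second after the job is handed in: The red marker stands upright (within 0.1 rad), at rest, in the dish of the rig with the tired lath, within 14 mm of its centre each way; the pointers show presses of 7 to 15 N (firm laths: 0.011 to 0.030, tired lath: 0.028 to 0.068) (all of step 1 and all of step 2 and linear speed of marker below 0.02 m/s); the robot touches nothing.
It fails at once if a lath is pressed harder than about 15 N (value of joint any of pointer_a, pointer_c above 0.0305 m or value of joint pointer_b above 0.068 m).
It fails at once if a rig is pressed (over 5 N) elsewhere than on its pad ((contact force between the fingers and rig_a above 5 N and contact force between the fingers and pad_a below 0.5 N) or (contact force between the arm and rig_a above 5 N and contact force between the arm and pad_a below 0.5 N) or (contact force between the fingers and rig_b above 5 N and contact force between the fingers and pad_b below 0.5 N) or (contact force between the arm and rig_b above 5 N and contact force between the arm and pad_b below 0.5 N) or (contact force between the fingers and rig_c above 5 N and contact force between the fingers and pad_c below 0.5 N) or (contact force between the arm and rig_c above 5 N and contact force between the arm and pad_c below 0.5 N)).
It fails at once if glue bottle, tape measure or hammer moved by more than 30 mm (distance of any of glue, tape, hammer from where it was at the start of the episode above 0.03 m).
It also fails if it takes over 56 s, if anything falls off the work surface, if the arm or the gripper's body presses on something with over 40 N, if the wrist force passes 120 N, or if a joint passes its speed limit or range.

ROBOT

A 6-joint arm with a two-finger parallel gripper is mounted at the origin on the work surface. World frame = base frame: x ahead of the robot, y to its left, z up, the work surface at z = 0. Lengths are in m, angles in rad, forces in N, time in s.
With the tool pointing down it reaches from about 0.35 to 0.775 m from the base axis. Payload 7.3 kg.
Tool frame: the origin (TCP) lies on the centre line of the jaws, within the pads' length; the fingertips stand 25 mm ahead of it and the grasp point (between the pads) lies 6 mm ahead of it; z points along the fingers, y is the direction in which the jaws open and shut (so a half turn about z gives the same grasp; the last joint's range is limited). The gripper opens to 92 mm and grips with 3 to 60 N. Pads are 19 mm wide; open, the fingers measure 130 mm over their backs; the gripper's body (75 mm by 190 mm) begins 47 mm behind the grasp point.
Start: joints at [1.035, 0.342, 1.524, -0, 1.275, -0.146], TCP at [0.199, 0.486, 0.252] pointing down, gripper open.
Joint ranges: [-2.53, 2.53], [-0.77, 2.02], [0.04, 2.7], [-1, 4.14], [0.28, 2.66], [-3.11, 3.11]. Speed limits (rad/s): [2.57, 2.57, 3.14, 3.14, 3.14, 3.14].

INTERFACE

Orientations are given as [roll, pitch, yaw] about the fixed x, y, z axes, in that order (R = Rz(yaw) Ry(pitch) Rx(roll)).
In Python, from cell import telemetry, read_camera, workorder gives the robot as it stands.
- The arm moves only by the shell command python3 -m creep 'ROWS' [FORCE]. ROWS is JSON, one flat list of numbers, 5 for each row, row after row: the opening, from 0 (shut) to 1 (fully open), then the shift along the world's x, y, z in m, then the turn about the world's z in rad. A call has 1 to 12 rows; each row shifts and turns the pose as measured when the row begins; what a row does not reach is not made up. A row lasts 1/8 s, in which the tool goes at most 62.5 mm and 10.7 degrees, less where a joint would pass 70% of its speed; a pose out of reach is approached as far as the arm can. A call is refused whole if a number of a shift passes 0.0625 or a number of a turn 0.188, either way. A call with a gripper value outside its range is refused whole. The fingers move at their own pace and stop on an object; FORCE is the grip in N (left out, the last holds). Time passes only in rows, so rows that do not move let the fingers close. It gives the time, the measured TCP pose, the force and the opening at its end, in the units of the state.
- telemetry.observe(): the state, without advancing time (a new reading comes with each control period).
- read_camera(name): name is "side" or "top"; returns a dict with "image" (480x640x3 uint8, red, green, blue), "fovy" (degrees; the focal length in pixels is half the picture's height over the tangent of half this angle, whatever the lens; pixels are square), "cx", "cy" (the principal point, pixels), "R" (3x3) and "t" (3): a world point X has camera coordinates R X + t. Camera axes: x right, y down, z forward; pixel columns grow to the right and rows downward; lengths in m; the calibration is good to about 2 mm. A picture is of the moment at which its call begins. There is no depth.
- workorder.hand_in(): hands the job in, once; it reports no verdict.
The state is a dict: "time": time; "qpos": joint angles; "qvel": joint speeds; "joint_efforts": joint torques, N m; "tool_pos": TCP position; "tool_rot": TCP orientation; "contact_force": force on the tool from outside, world axes, zero at the start; "torque": the same for the moment, N m; "opening": finger opening in m.
Only numpy, scipy, OpenCV 4.12 (cv2) and the standard library are available. Lean on these libraries where they do the work, as an engineer would, in place of code of your own. Each camera call takes 0.05 s, during which the arm holds its last target.

## Working session

There is one attempt and no reset: what is moved stays moved. The work goes in short steps, Python scripts to look and compute and a shell command to move; the robot and the scene stay as the last step left them, time stands still between calls to the robot, and variables do not carry over. Pictures are saved under pics/ and viewed, and the job is handed in when it is done.

```bash
mkdir -p pics; ls
python3 - <<'E'
from cell import telemetry, read_camera, workorder
import cv2,numpy as np
print(telemetry.observe())
for n in ("top","side"):
    c=read_camera(n); cv2.imwrite(f"pics/{n}0.png",c["image"][:,:,::-1])
    print(n,c["fovy"],c["cx"],c["cy"],np.array(c["R"]).round(4).tolist(),np.array(c["t"]).round(4).tolist(), [k for k in c])
E
```

```text
pics
{'time': 0.0, 'qpos': array([ 1.03500721e+00,  3.42720545e-01,  1.52500697e+00,  2.22948306e-05,
        1.27539970e+00, -1.46001005e-01]), 'qvel': array([ 6.79186483e-04,  8.79189418e-04, -2.94172559e-05,  4.68399218e-04,
        6.91853153e-04, -7.79276772e-04]), 'joint_efforts': array([ 1.31498462e-03, -4.31244099e+01, -2.44220674e+01,  7.19234138e-02,
        5.59836463e-02, -1.52170383e-04]), 'tool_pos': array([0.19928208, 0.48531355, 0.25104957]), 'tool_rot': array([-3.14007752e+00, -2.44344286e-04,  2.75179785e+00]), 'contact_force': array([-0.0280349 , -0.10178535, -0.16382684]), 'torque': array([-0.02948009, -0.01818439,  0.01926184]), 'opening': 0.09195027222211162}
top 48.720273449289195 312.7886695189889 234.93792335726988 [[-0.0125, -0.9999, -0.0012], [-0.9941, 0.0126, -0.1077], [0.1077, -0.0002, -0.9942]] [-0.0359, 0.5986, 1.3023] ['image', 'fovy', 'cx', 'cy', 'R', 't']
side 48.43103060556964 321.98990940027596 241.17346077831039 [[-0.97, -0.243, -0.0038], [-0.177, 0.7169, -0.6743], [0.1666, -0.6534, -0.7384]] [0.5458, 0.22, 1.2057] ['image', 'fovy', 'cx', 'cy', 'R', 't']
```

View pics/top0.png

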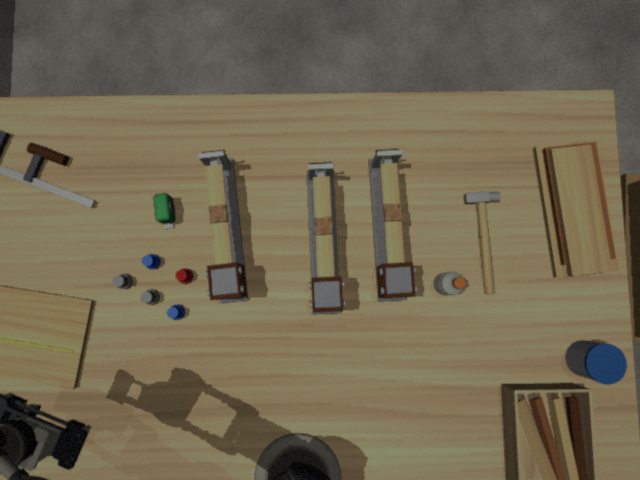

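View pics/side0.png

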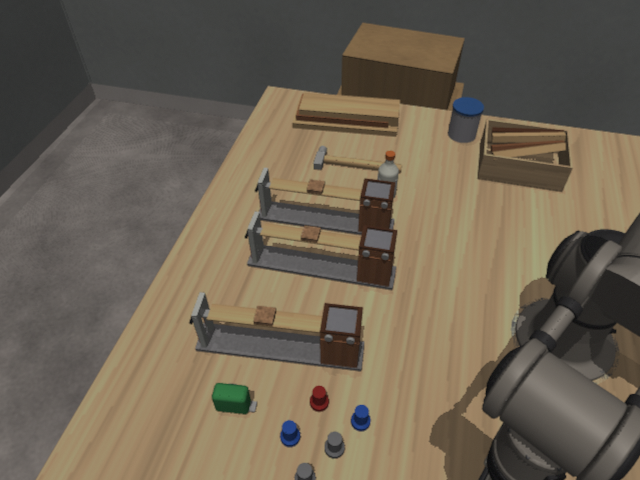

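```bash
cat > h.py <<'E'
from cell import telemetry, read_camera, workorder
import cv2,numpy as np
def bp(c,u,v,z):
    f=240/np.tan(np.radians(c["fovy"])/2); R=np.array(c["R"]);t=np.array(c["t"])
    d=R.T@np.array([(u-c["cx"])/f,(v-c["cy"])/f,1]); o=-R.T@t
    return o+d*(z-o[2])/d[2]
def pj(c,X):
    f=240/np.tan(np.radians(c["fovy"])/2); p=np.array(c["R"])@np.array(X)+np.array(c["t"])
    return np.array([c["cx"]+f*p[0]/p[2],c["cy"]+f*p[1]/p[2]])
def crop(c,name,x0,y0,w,h,s):
    im=c["image"][y0:y0+h,x0:x0+w,::-1]
    cv2.imwrite(f"pics/{name}.png",cv2.resize(im,None,fx=s,fy=s,interpolation=cv2.INTER_CUBIC))
E
python3 - <<'E'
from h import *
c=read_camera("top"); crop(c,"t1",100,140,200,180,4); crop(c,"t2",270,140,200,180,4)
s=read_camera("side"); crop(s,"s1",180,160,240,220,3); crop(s,"s2",190,350,200,130,4)
E
```

```text
(no output)
```

View pics/t1.png

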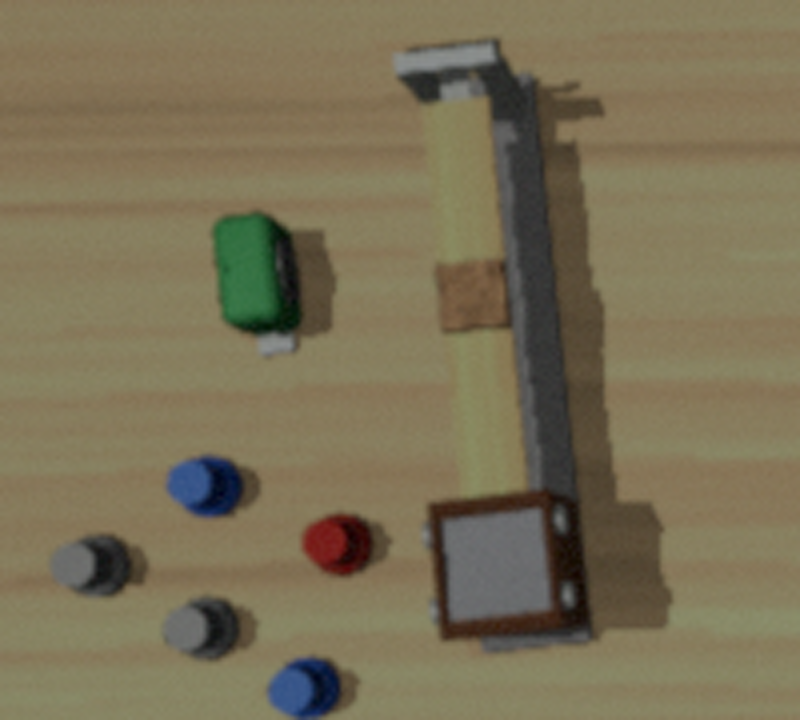

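View pics/t2.png

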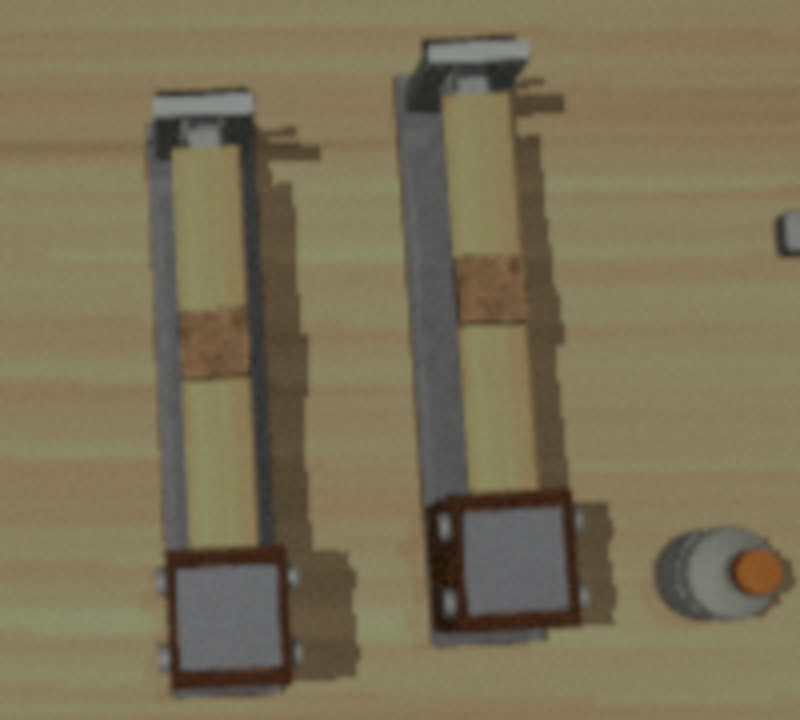

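View pics/s1.png

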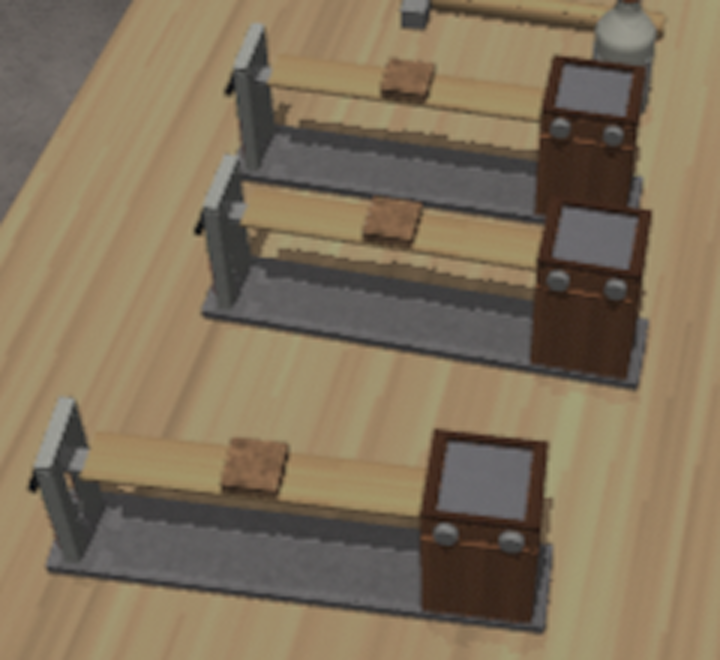

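View pics/s2.png

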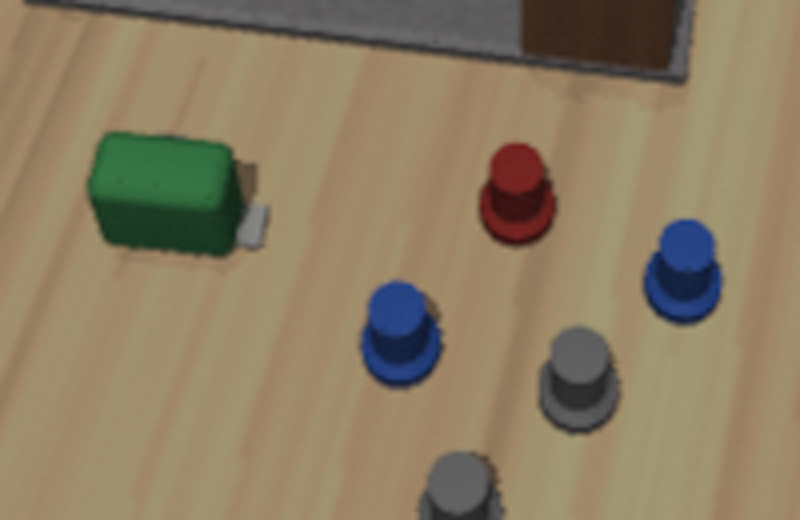

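Run:
```python
from h import *
c=read_camera("top");s=read_camera("side")
def P(x,y,ox,oy,z,k=4,cam=c): return bp(cam,(x+.5)/k-.5+ox,(y+.5)/k-.5+oy,z)
for n,p,d in (("L",P(472,295,100,140,.125),P(498,563,100,140,.137)),("M",P(214,343,270,140,.125),P(231,619,270,140,.137)),("R",P(491,289,270,140,.125),P(516,561,270,140,.137))):
    v=p-d; print(n,p.round(4),d.round(4),"yaw",np.arctan2(v[1],v[0]).round(3),"len",np.hypot(*v[:2]).round(4))
print("mk",P(325,541,100,140,.05),P(340,545,100,140,.012), "side",P(517,166,190,350,.05,cam=s),P(518,205,190,350,.01,cam=s))
print("sidepads",[P(x,y,180,160,.125,3,s).round(4) for x,y in ((255,466),(393,221),(408,80))])
print("sidedish",[P(x,y,180,160,.137,3,s).round(4) for x,y in ((486,480),(597,236),(597,90))])
print("glue",P(765,575,270,140,.15),"blue",P(290,688,100,140,.05),P(193,485,100,140,.05))
```

```text
L [0.642  0.1799 0.125 ] [0.4844 0.1617 0.137 ] yaw 0.115 len 0.1587
M [ 0.6104 -0.0679  0.125 ] [ 0.4494 -0.0751  0.137 ] yaw 0.045 len 0.1611
R [ 0.6403 -0.2313  0.125 ] [ 0.4805 -0.2393  0.137 ] yaw 0.05 len 0.16
mk [0.50132908 0.28298055 0.05      ] [0.50003927 0.28289901 0.012     ] side [0.4983713  0.28169926 0.05      ] [0.49782615 0.28307178 0.01      ]
sidepads [array([0.6389, 0.181 , 0.125 ]), array([ 0.6061, -0.0654,  0.125 ]), array([ 0.6362, -0.2284,  0.125 ])]
sidedish [array([0.4806, 0.162 , 0.137 ]), array([ 0.4468, -0.0768,  0.137 ]), array([ 0.4757, -0.2412,  0.137 ])]
glue [ 0.47050754 -0.37830307  0.15      ] blue [0.41186412 0.30311119 0.05      ] [0.5368908  0.36507037 0.05      ]
```

Red at top pixel (184,276) is the only red piece; the blue pieces at (151,261) and (177,312) and the grey ones at (122,282) and (149,297) are look-alikes. The crops confirm it. The pressing comes first, starting with the left rig.

```bash
python3 -m creep '[0,0.048,-0.034,0,0.05, 0,0.048,-0.034,0,0.05, 0,0.048,-0.034,0,0.05, 0,0.048,-0.034,0,0.05, 0,0.048,-0.034,0,0.05, 0,0.048,-0.034,0,0.05, 0,0.048,-0.034,0,0.05, 0,0.048,-0.034,0,0.05, 0,0.048,-0.034,0,0.05,0,0,0,0,0]' 20
```

```text
time: 1.55
tool_pos: [0.6426, 0.1677, 0.2498]
tool_rot: [3.14, -0.001, -3.062]
contact_force: [-0.3, 0.6, 0.1]
opening: 0.0008
```

```bash
python3 -m creep '[0,-0.0025,0.0125,-0.04,-0.02, 0,0,0,-0.045,0, 0,0,0,0,0, 0,0,0,0,0]'
```

```text
time: 2.05
tool_pos: [0.6399, 0.1816, 0.1652]
tool_rot: [3.139, 0.002, -3.084]
contact_force: [0.4, -0.1, 0.9]
opening: 0.0005
```

```bash
python3 -m creep '[0,0,0,-0.008,0, 0,0,0,0,0]'; python3 -m creep '[0,0,0,-0.006,0, 0,0,0,0,0]';python3 -m creep '[0,0,0,-0.004,0, 0,0,0,0,0]'
python3 - <<'E'
from h import *
s=read_camera("side"); crop(s,"s3",180,160,240,220,3)
c=read_camera("top"); crop(c,"t3",100,120,250,200,3)
E
```

```text
time: 2.3
tool_pos: [0.6409, 0.1822, 0.1601]
tool_rot: [3.138, 0.007, -3.083]
contact_force: [-1.4, 0.2, -0.1]
opening: 0.0006
time: 2.55
tool_pos: [0.6413, 0.1822, 0.1551]
tool_rot: [3.138, 0.009, -3.083]
contact_force: [0.4, -0.2, -0.3]
opening: 0.0004
time: 2.8
tool_pos: [0.6415, 0.1822, 0.151]
tool_rot: [3.138, 0.009, -3.083]
contact_force: [0.4, 0.6, 1.1]
opening: 0.0001
```

View pics/s3.png

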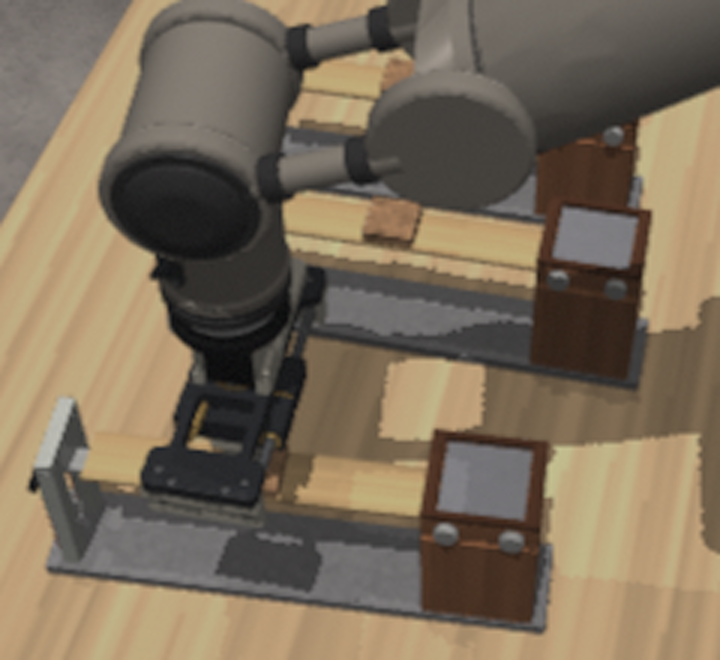

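View pics/t3.png

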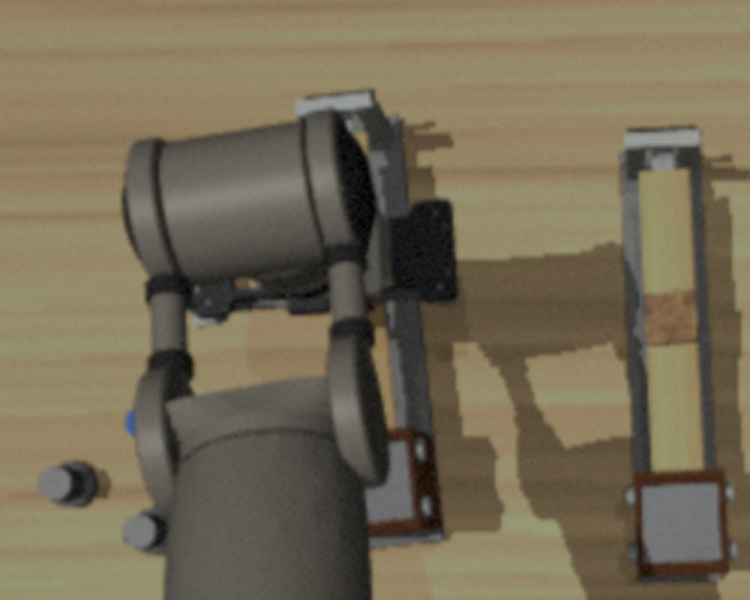

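The fingers are hidden, but the pose fits the pad, whose edge shows at the right of the gripper in the side crop (~(275,478)). Contact is just starting at z 0.151, so I go on down slowly.

```bash
python3 -m creep '[0,0,0,-0.003,0, 0,0,0,0,0]'; python3 -m creep '[0,0,0,-0.003,0, 0,0,0,0,0]';python3 -m creep '[0,0,0,-0.002,0, 0,0,0,0,0]'
```

```text
time: 3.15
tool_pos: [0.6422, 0.1823, 0.149]
tool_rot: [3.138, 0.011, -3.083]
contact_force: [-1.0, -0.3, 2.9]
opening: 0.0002
time: 3.4
tool_pos: [0.6424, 0.1824, 0.1469]
tool_rot: [3.138, 0.013, -3.083]
contact_force: [-1.3, -0.7, 4.7]
opening: 0.0006
time: 3.65
tool_pos: [0.6425, 0.1824, 0.1459]
tool_rot: [3.138, 0.014, -3.083]
contact_force: [-1.1, -1.0, 4.2]
opening: 0.0005
```

```bash
python3 -m creep '[0,0,0,-0.003,0, 0,0,0,0,0]'; python3 -m creep '[0,0,0,-0.002,0, 0,0,0,0,0]'; python3 -c "
from h import *
for i in range(4): print(telemetry.observe()['contact_force'].round(2))"
```

```text
time: 3.9
tool_pos: [0.6427, 0.1824, 0.1445]
tool_rot: [3.138, 0.015, -3.083]
contact_force: [-2.6, -0.8, 7.6]
opening: 0.0004
time: 4.15
tool_pos: [0.6427, 0.1824, 0.1443]
tool_rot: [3.138, 0.016, -3.083]
contact_force: [-1.5, -0.5, 6.7]
opening: 0.0006
[-1.55 -0.47  6.74]
[-1.55 -0.47  6.74]
[-1.55 -0.47  6.74]
[-1.55 -0.47  6.74]
```

```bash
python3 -m creep '[0,0,0,-0.004,0, 0,0,0,-0.0025,0]'; python3 -m creep '[0,0,0,-0.004,0, 0,0,0,-0.0025,0]'
```

```text
time: 4.4
tool_pos: [0.6429, 0.1825, 0.1406]
tool_rot: [3.138, 0.019, -3.083]
contact_force: [-4.2, -1.7, 12.0]
opening: 0.0003
time: 4.65
tool_pos: [0.643, 0.1826, 0.1381]
tool_rot: [3.137, 0.021, -3.083]
contact_force: [-5.6, -1.0, 14.8]
opening: 0.0004
```

```bash
python3 -m creep '[0,0,0,0.02,0, 0,0,0,0.05,0, 0,0,0,0.05,0,0,0,0,0,0]'
python3 - <<'E'
from h import *
s=read_camera("side"); crop(s,"s4",180,160,240,220,3)
E
```

```text
time: 5.15
tool_pos: [0.6421, 0.1824, 0.2602]
tool_rot: [3.138, 0.019, -3.083]
contact_force: [-0.5, -0.1, 0.5]
opening: 0.0003
```

View pics/s4.png

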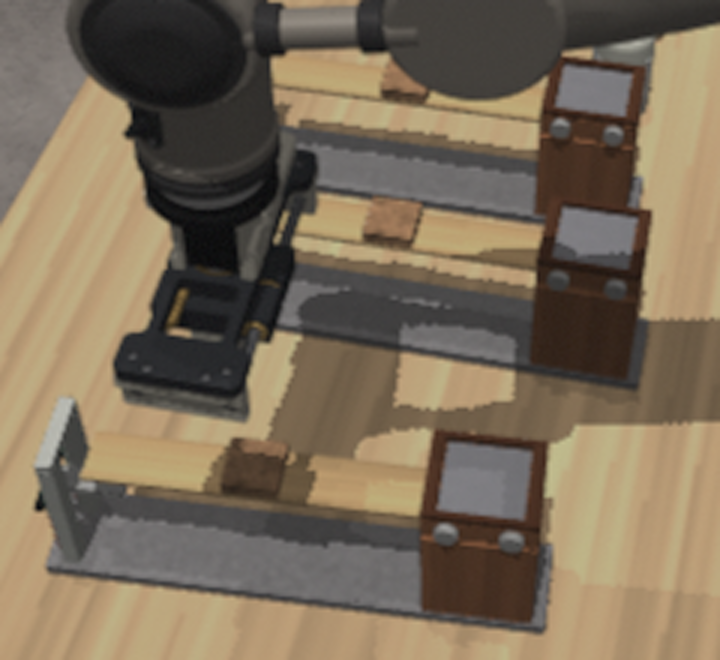

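Left lath: the pointer dropped from crop y≈480 to ≈500, about 22 mm, so it is firm and in range. Next is the middle rig, pressed more gently.

```bash
python3 -m creep '[0,-0.007,-0.05,0,-0.005, 0,-0.007,-0.05,0,-0.005, 0,-0.007,-0.05,0,-0.005, 0,-0.007,-0.05,0,-0.005, 0,-0.006,-0.049,0,-0.005, 0,0,0,0,0,0,0,0,0,0]'
```

```text
time: 6.08
tool_pos: [0.5999, -0.0723, 0.2421]
tool_rot: [3.134, -0.009, -3.107]
contact_force: [-0.4, 0.3, -0.4]
opening: 0.0005
```

```bash
python3 -m creep '[0,0.006,0.005,-0.04,0, 0,0,0,-0.03,0, 0,0,0,-0.008,0, 0,0,0,0,0,0,0,0,0,0]'
```

```text
time: 6.7
tool_pos: [0.6066, -0.0617, 0.1616]
tool_rot: [3.133, -0.01, -3.1]
contact_force: [-1.2, 0.3, 0.9]
opening: 0.0005
```

```bash
python3 -m creep '[0,0.001,-0.005,-0.004,0, 0,0,0,0,0]'; python3 -m creep '[0,0,0,-0.005,0, 0,0,0,0,0]';python3 -m creep '[0,0,0,-0.005,0, 0,0,0,0,0]'
```

```text
time: 6.95
tool_pos: [0.6084, -0.0672, 0.1592]
tool_rot: [3.134, -0.006, -3.1]
contact_force: [0.2, 0.0, 0.6]
opening: 0.0002
time: 7.2
tool_pos: [0.6086, -0.0675, 0.1544]
tool_rot: [3.134, -0.006, -3.101]
contact_force: [0.3, 0.5, 0.4]
opening: 0.0004
time: 7.45
tool_pos: [0.6086, -0.0676, 0.1491]
tool_rot: [3.134, -0.005, -3.101]
contact_force: [-0.6, 0.6, 0.7]
opening: 0.001
```

```bash
python3 -m creep '[0,0,0,-0.004,0, 0,0,0,0,0]'; python3 -m creep '[0,0,0,-0.004,0, 0,0,0,0,0]';python3 -m creep '[0,0,0,-0.004,0, 0,0,0,0,0]'
```

```text
time: 7.7
tool_pos: [0.6092, -0.0676, 0.1456]
tool_rot: [3.134, -0.004, -3.101]
contact_force: [-0.3, -0.6, 2.4]
opening: 0.0003
time: 7.95
tool_pos: [0.6095, -0.0677, 0.1421]
tool_rot: [3.135, -0.003, -3.101]
contact_force: [-1.1, -0.0, 4.0]
opening: 0.0004
time: 8.2
tool_pos: [0.6097, -0.0677, 0.139]
tool_rot: [3.135, -0.002, -3.101]
contact_force: [-1.6, -0.2, 5.1]
opening: 0.0005
```

```bash
python3 -m creep '[0,0,0,-0.005,0, 0,0,0,0,0]'; python3 -m creep '[0,0,0,-0.005,0, 0,0,0,0,0]';python3 -m creep '[0,0,0,-0.005,0, 0,0,0,0,0]'
```

```text
time: 8.45
tool_pos: [0.6098, -0.0677, 0.1355]
tool_rot: [3.136, -0.0, -3.101]
contact_force: [-2.1, 0.5, 7.9]
opening: 0.0005
time: 8.7
tool_pos: [0.6098, -0.0678, 0.1324]
tool_rot: [3.136, 0.001, -3.1]
contact_force: [-3.5, 0.2, 10.0]
opening: 0.0003
time: 8.95
tool_pos: [0.6097, -0.0678, 0.1299]
tool_rot: [3.137, 0.002, -3.1]
contact_force: [-2.9, 0.1, 10.5]
opening: 0.0002
```

```bash
python3 -m creep '[0,0,0,0.02,0, 0,0,0,0.05,0, 0,0,0,0.05,0, 0,0.0,0,0,0, 0,0.01,-0.05,0,0, 0,0.01,-0.05,0,0, 0,0.008,-0.05,0,0, 0,0,0,0,0,0,0,0,0,0]'
python3 - <<'E'
from h import *
s=read_camera("side"); crop(s,"s5",180,160,240,220,3)
E
```

```text
time: 10.07
tool_pos: [0.6351, -0.2197, 0.2448]
tool_rot: [3.131, -0.01, -3.098]
contact_force: [-0.9, 0.4, -0.3]
opening: 0.0005
```

View pics/s5.png

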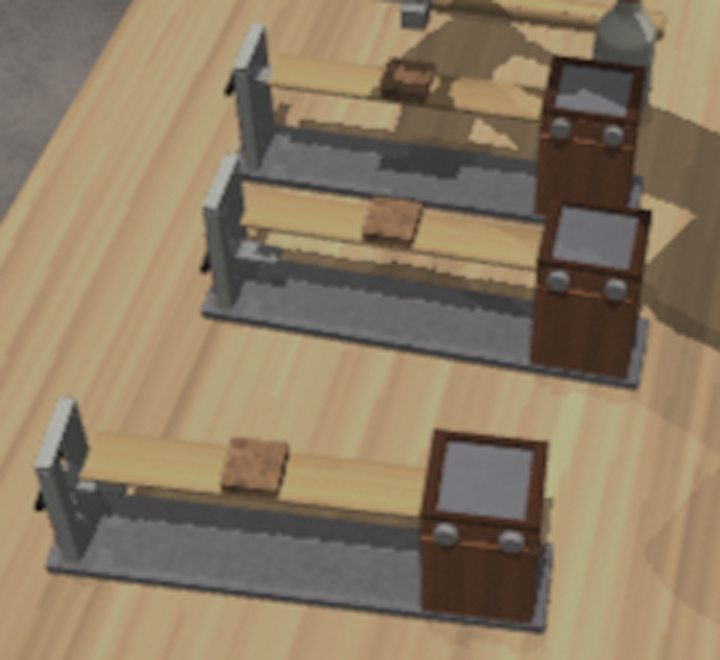

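The middle pointer dropped from crop y≈225 to ≈262, about 42 mm, so this is the tired lath. The right rig is next.

```bash
python3 -m creep '[0,0.003,-0.012,-0.04,0, 0,0,0,-0.03,0, 0,0,0,-0.006,0, 0,0,0,0,0,0,0,0,0,0]'
```

```text
time: 10.75
tool_pos: [0.6391, -0.2262, 0.1697]
tool_rot: [3.132, -0.008, -3.091]
contact_force: [0.1, -0.3, 0.1]
opening: 0.0004
```

```bash
python3 -m creep '[0,0,-0.004,-0.01,0, 0,0,0,0,0]'; python3 -m creep '[0,0,0,-0.005,0, 0,0,0,0,0]';python3 -m creep '[0,0,0,-0.004,0, 0,0,0,0,0]'
```

```text
time: 11.0
tool_pos: [0.6397, -0.2305, 0.1609]
tool_rot: [3.133, -0.005, -3.091]
contact_force: [0.1, -0.3, -0.4]
opening: 0.0006
time: 11.25
tool_pos: [0.6398, -0.2308, 0.1559]
tool_rot: [3.134, -0.005, -3.091]
contact_force: [-0.7, 0.1, 0.4]
opening: 0.0
time: 11.5
tool_pos: [0.6398, -0.2308, 0.1516]
tool_rot: [3.134, -0.005, -3.091]
contact_force: [0.5, -0.7, -0.6]
opening: 0.0005
```

```bash
python3 -m creep '[0,0,0,-0.004,0, 0,0,0,0,0]'; python3 -m creep '[0,0,0,-0.004,0, 0,0,0,0,0]';python3 -m creep '[0,0,0,-0.004,0, 0,0,0,0,0]'
```

```text
time: 11.75
tool_pos: [0.6405, -0.2311, 0.1484]
tool_rot: [3.135, -0.002, -3.091]
contact_force: [-1.7, 1.0, 3.2]
opening: 0.0007
time: 12.0
tool_pos: [0.6408, -0.2312, 0.1458]
tool_rot: [3.136, -0.001, -3.091]
contact_force: [-1.8, 0.3, 5.6]
opening: 0.0006
time: 12.25
tool_pos: [0.6409, -0.2313, 0.1441]
tool_rot: [3.137, 0.001, -3.091]
contact_force: [-3.5, 0.7, 7.8]
opening: 0.0007
```

```bash
python3 -m creep '[0,0,0,-0.005,0, 0,0,0,0,0]'; python3 -m creep '[0,0,0,-0.005,0, 0,0,0,0,0]'
```

```text
time: 12.5
tool_pos: [0.6412, -0.2315, 0.1423]
tool_rot: [3.139, 0.003, -3.091]
contact_force: [-4.3, 0.6, 10.0]
opening: 0.0001
time: 12.75
tool_pos: [0.6412, -0.2316, 0.1412]
tool_rot: [3.14, 0.005, -3.09]
contact_force: [-4.7, 2.6, 12.3]
opening: 0.0002
```

```bash
python3 -m creep '[0,0,0,0.02,0, 0,0,0,0.05,0, 0,0,0,0.055,0, 0,0,0,0,0]' && python3 -m creep '[0.6,-0.014,0.051,0,-0.162, 0.6,-0.014,0.051,0,-0.162, 0.6,-0.014,0.051,0,-0.162, 0.6,-0.014,0.051,0,-0.162, 0.6,-0.014,0.051,0,-0.162, 0.6,-0.014,0.051,0,-0.162, 0.6,-0.014,0.051,0,-0.162, 0.6,-0.014,0.051,0,-0.162, 0.6,-0.014,0.051,0,-0.162, 0.6,-0.014,0.051,0,-0.162,0.6,0,0,0,0,0.6,0,0,0,0]'
python3 - <<'E'
from h import *
s=read_camera("side"); crop(s,"s6",180,160,240,220,3)
E
```

```text
time: 13.25
tool_pos: [0.6401, -0.231, 0.2685]
tool_rot: [3.139, 0.003, -3.09]
contact_force: [0.8, 0.1, -0.1]
opening: 0.0003
time: 14.75
tool_pos: [0.4871, 0.2922, 0.2522]
tool_rot: [-3.129, -0.004, 1.518]
contact_force: [-0.2, -0.0, 0.0]
opening: 0.0551
```

View pics/s6.png

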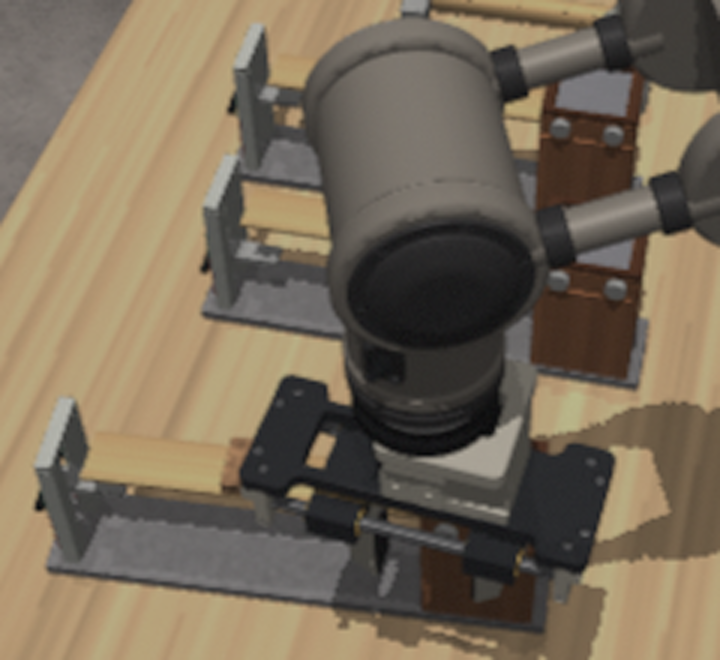

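The right pointer dropped from crop y≈83 to ≈102, about 21 mm, so it is firm. Down over the red marker.

```bash
python3 -m creep '[0.6,0.0125,-0.0095,-0.04,0.05, 0.6,0,0,-0.05,0, 0.6,0,0,-0.05,0, 0.6,0,0,0,0, 0.6,0,0,0,0]'
```

```text
time: 15.42
tool_pos: [0.5036, 0.2761, 0.1111]
tool_rot: [-3.133, -0.006, 1.564]
contact_force: [-0.6, 0.2, 0.7]
opening: 0.0549
```

```bash
python3 -m creep '[0.6,-0.004,0.007,-0.012,0, 0.6,0,0,-0.012,0,0.6,0,0,0,0]'
python3 - <<'E'
from h import *
s=read_camera("side"); crop(s,"s7",200,300,200,150,4)
E
```

```text
time: 15.8
tool_pos: [0.5013, 0.2842, 0.0896]
tool_rot: [-3.14, -0.008, 1.564]
contact_force: [0.5, 0.6, 0.6]
opening: 0.055
```

View pics/s7.png

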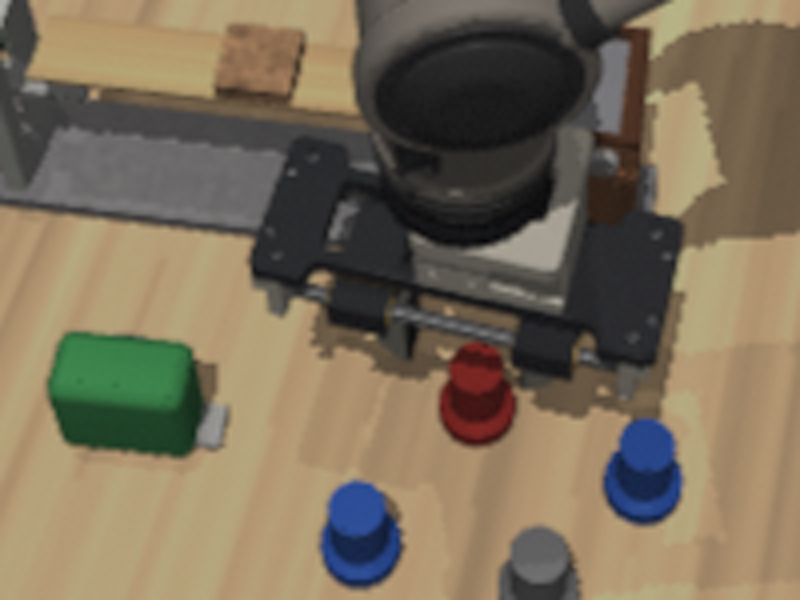

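The red marker (crop ~(478,395)) sits between the fingertips at ~(400,350) and (535,378). I descend and close.

```bash
python3 -m creep '[0.6,-0.001,-0.001,-0.02,0, 0.6,0,0,-0.018,0, 0.6,0,0,0,0, 0.6,0,0,0,0]' 20
```

```text
time: 16.35
tool_pos: [0.5022, 0.2843, 0.0539]
tool_rot: [3.138, -0.011, 1.565]
contact_force: [0.6, -0.1, -0.1]
opening: 0.0548
```

```bash
python3 -m creep '[0.6,-0.002,-0.0015,-0.009,0, 0.6,0,0,0,0, 0.2,0,0,0,0, 0.2,0,0,0,0, 0.2,0,0,0,0, 0.2,0,0,0,0]' 15
```

```text
time: 17.1
tool_pos: [0.5008, 0.283, 0.0461]
tool_rot: [3.135, -0.012, 1.565]
contact_force: [-0.7, 0.2, -0.2]
opening: 0.0269
```

```bash
python3 -m creep '[0.2,0,0,0.04,0, 0.2,0,0,0.05,0, 0.2,0,0,0.055,0, 0.2,0,0,0.055,0,0.2,0,0,0,0]' && python3 -m creep '[0.2,-0.007,-0.045,0,0, 0.2,-0.007,-0.045,0,0, 0.2,-0.007,-0.045,0,0, 0.2,-0.007,-0.045,0,0, 0.2,-0.007,-0.045,0,0, 0.2,-0.007,-0.045,0,0, 0.2,-0.005,-0.045,0,0, 0.2,-0.005,-0.04,0,0, 0.2,0,0,0,0, 0.2,0,0,0,0]'
python3 - <<'E'
from h import *
s=read_camera("side"); crop(s,"s8",220,150,200,150,4)
c=read_camera("top"); crop(c,"t8",240,180,200,150,4)
E
```

```text
time: 17.73
tool_pos: [0.4991, 0.2822, 0.2511]
tool_rot: [3.138, -0.01, 1.565]
contact_force: [-0.6, -0.1, -1.3]
opening: 0.0271
time: 18.98
tool_pos: [0.4392, -0.082, 0.2409]
tool_rot: [-3.131, -0.012, 1.566]
contact_force: [0.1, 0.5, -0.4]
opening: 0.0273
```

View pics/s8.png

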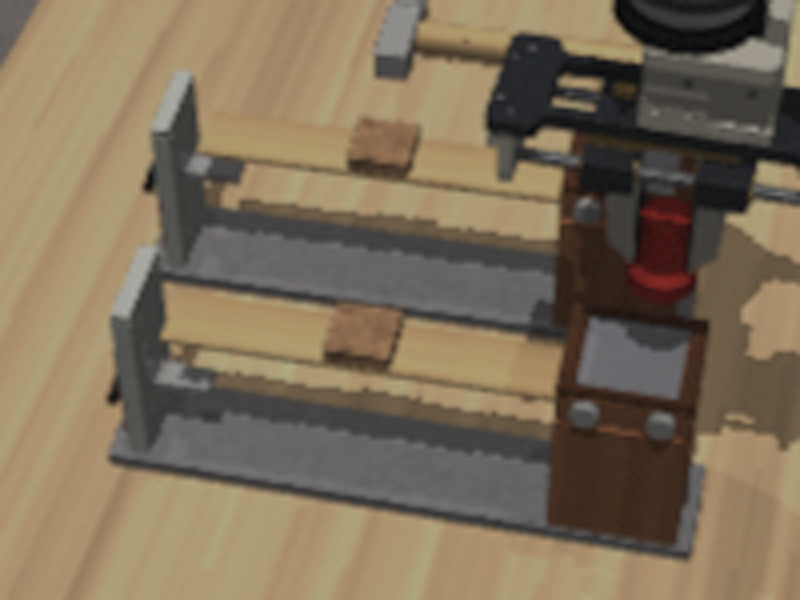

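View pics/t8.png

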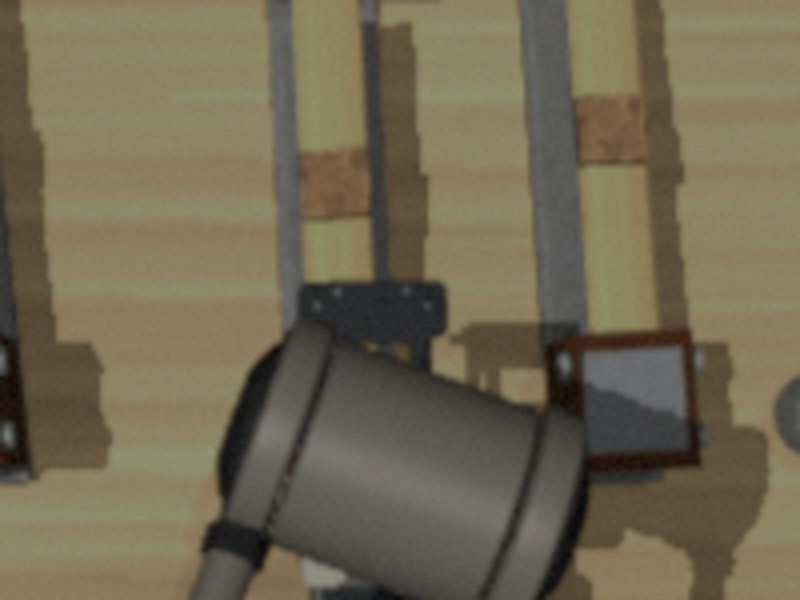

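```bash
python3 -m creep '[0.2,0.009,0.006,-0.02,0, 0.2,0,0,-0.015,0, 0.2,0,0,0,0, 0.2,0,0,0,0]'
```

```text
time: 19.58
tool_pos: [0.4494, -0.0716, 0.2058]
tool_rot: [-3.132, -0.012, 1.574]
contact_force: [-0.1, -1.1, -0.8]
opening: 0.0268
```

```bash
python3 -m creep '[0.2,-0.001,-0.004,-0.012,0, 0.2,0,0,0,0, 0.2,0,0,0,0]'
python3 - <<'E'
from h import *
s=read_camera("side"); crop(s,"s9",300,180,120,100,6)
E
```

```text
time: 19.95
tool_pos: [0.4488, -0.0757, 0.1939]
tool_rot: [-3.134, -0.012, 1.574]
contact_force: [-0.0, -0.1, -1.2]
opening: 0.0268
```

View pics/s9.png

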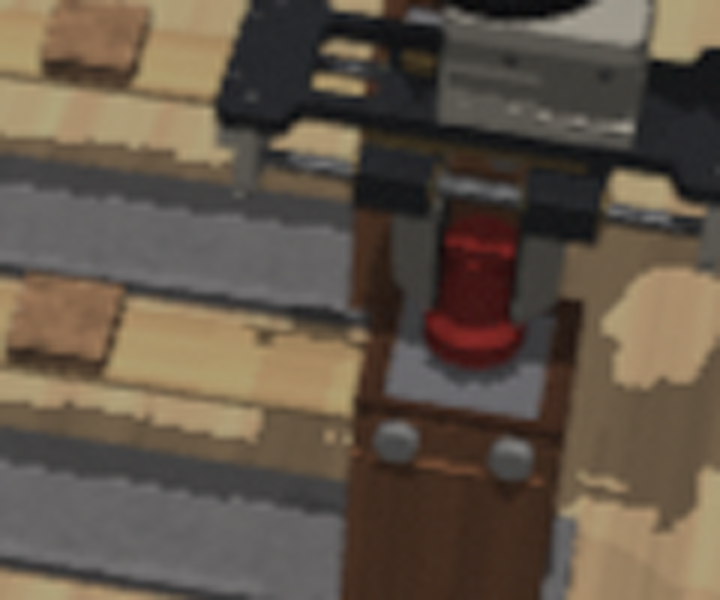

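The marker is over the dish, held upright and centred left-to-right (flange ~(474,340) against a dish span of 385–550). I lower it until it touches.

```bash
python3 -m creep '[0.2,0,0,-0.007,0, 0.2,0,0,0,0]'; python3 -m creep '[0.2,0,0,-0.004,0, 0.2,0,0,0,0]'; python3 -m creep '[0.2,0,0,-0.002,0, 0.2,0,0,0,0]'
```

```text
time: 20.25
tool_pos: [0.4487, -0.0758, 0.1866]
tool_rot: [-3.134, -0.012, 1.574]
contact_force: [0.2, 0.5, -0.9]
opening: 0.027
time: 20.5
tool_pos: [0.4487, -0.0758, 0.1822]
tool_rot: [-3.134, -0.012, 1.574]
contact_force: [0.8, 0.6, -1.1]
opening: 0.0269
time: 20.75
tool_pos: [0.4489, -0.0759, 0.1803]
tool_rot: [-3.135, -0.011, 1.574]
contact_force: [-0.6, 0.7, -0.6]
opening: 0.0271
```

```bash
python3 -m creep '[0.2,0,0,-0.0015,0, 0.2,0,0,0,0]'
python3 - <<'E'
from h import *
s=read_camera("side"); crop(s,"s10",300,180,120,100,6)
E
```

```text
time: 21.0
tool_pos: [0.4489, -0.076, 0.1802]
tool_rot: [-3.135, -0.011, 1.574]
contact_force: [-0.0, 0.0, -1.5]
opening: 0.0266
```

View pics/s10.png

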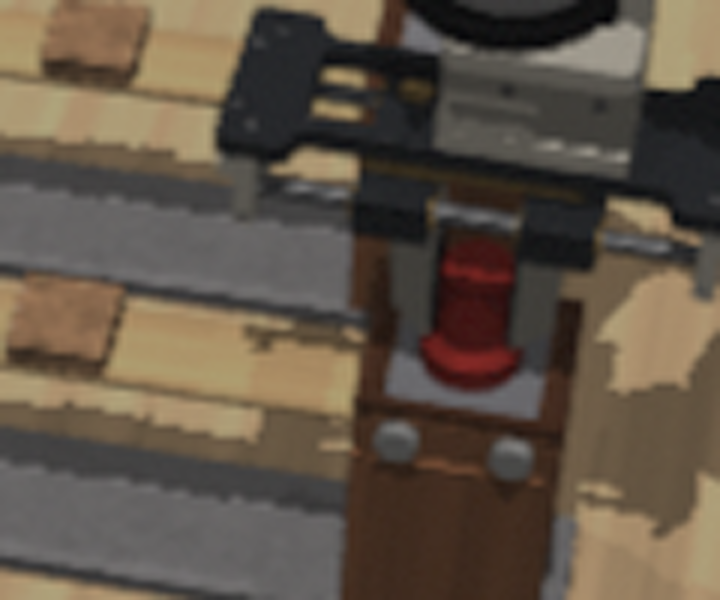

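```bash
python3 -m creep '[0.6,0,0,0,0, 0.6,0,0,0,0, 0.6,0,0,0,0, 0.6,0,0,0.02,0, 0.6,0,0,0.04,0, 0.6,0,0,0.05,0, 0.6,0,0.05,0,0, 0.6,0,0.05,0,0,0.6,0,0.05,0,0,0.6,0,0.05,0,0,0.6,0,0.05,0,0,0.6,0,0,0,0]'
python3 - <<'E'
from h import *
s=read_camera("side"); crop(s,"s11",300,180,120,100,6)
c=read_camera("top"); crop(c,"t11",290,260,100,75,8)
E
```

```text
time: 22.55
tool_pos: [0.4481, 0.1809, 0.293]
tool_rot: [-3.136, -0.012, 1.57]
contact_force: [0.2, -0.3, -0.0]
opening: 0.0551
```

View pics/s11.png

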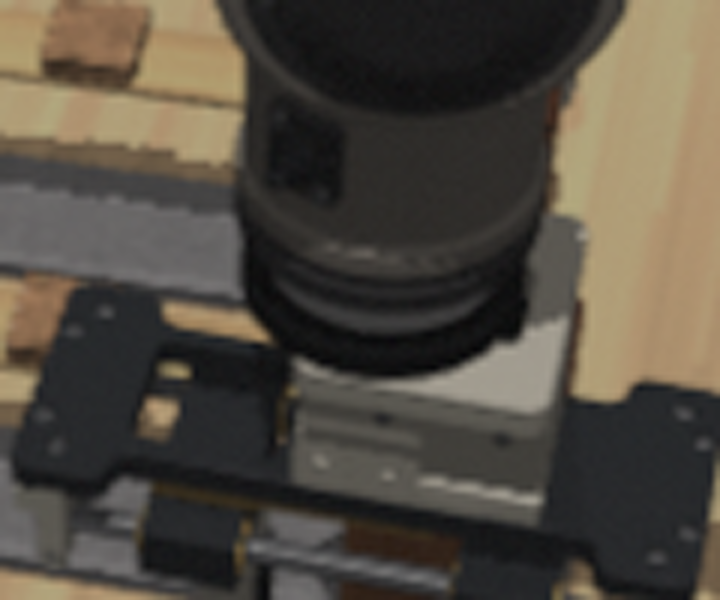

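View pics/t11.png

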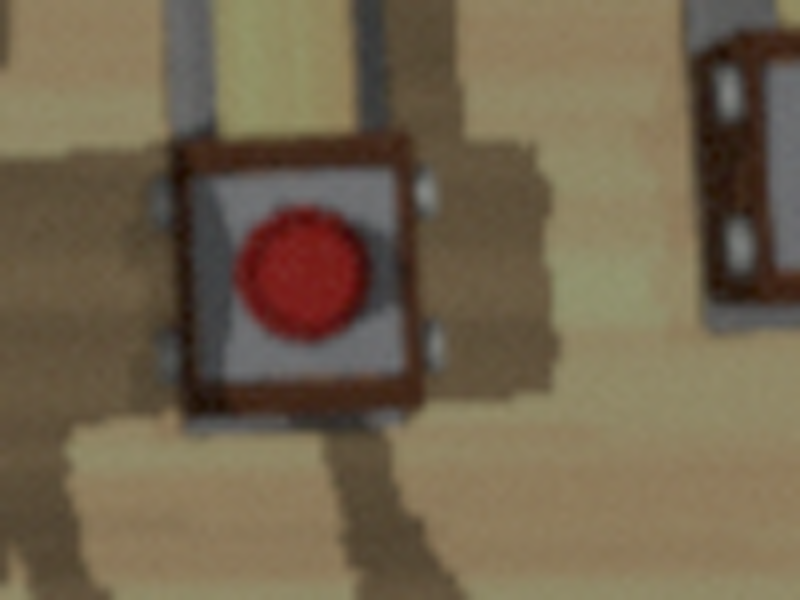

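In the top crop the flange centre is at (303,273) and the dish centre at about (302,275), so it is centred. I move the arm clear for a side check.

```bash
python3 -m creep '[0.6,-0.01,0.05,0,0, 0.6,-0.02,0.05,0,0, 0.6,-0.02,0.05,0,0,0.6,-0.03,0.05,0,0,0.6,-0.03,0.05,0,0,0.6,0,0,0,0,0.6,0,0,0,0]'
python3 - <<'E'
from h import *
s=read_camera("side"); crop(s,"s12",180,150,240,200,3)
print(telemetry.observe()["contact_force"])
E
```

```text
time: 23.52
tool_pos: [0.3414, 0.4245, 0.2925]
tool_rot: [-3.138, -0.008, 1.55]
contact_force: [-1.0, -0.1, 0.9]
opening: 0.055
[ 0.31338547 -1.21445512 -0.52599601]
```

View pics/s12.png

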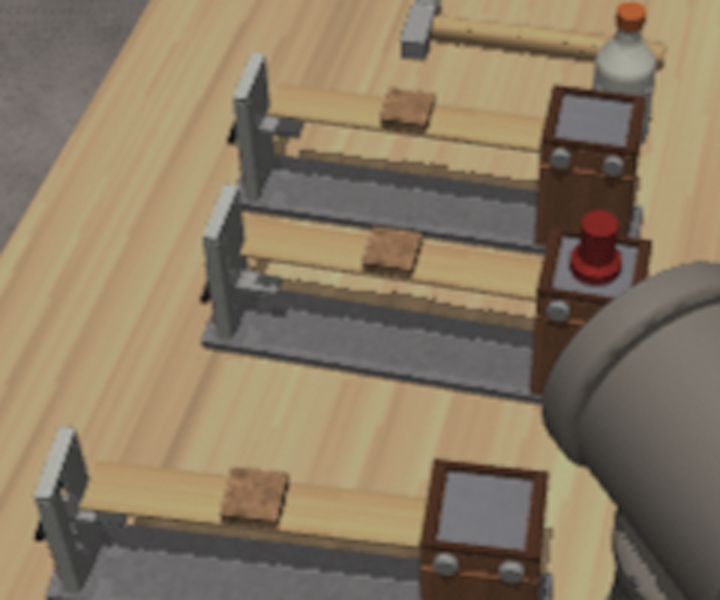

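The marker stands upright in the middle rig's dish (~(599,250)). The pointer drops are about 20, 37 and 20 crop pixels for left, middle and right. Nothing else has been disturbed.

```bash
python3 -c "
from cell import workorder
print(workorder.hand_in())"
```

```text
the job is handed in; nothing more can be done
None
```

I pressed all three pads and stood the red marker in the dish of the middle rig, whose lath is the tired one. The job is handed in; hand-in gives no verdict, so I can't confirm how it was judged.

| Rig | Peak force read | Pad sink | Pointer drop (side view) | Lath |
|---|---|---|---|---|
| Left | about 14.8 N | about 12 mm | about 22 mm | firm |
| Middle | about 10.5 N | about 20 mm | about 42 mm | tired |
| Right | about 12.3 N | about 10 mm | about 21 mm | firm |

- **Marker:** the last pictures show it upright, within about 2 mm of the dish centre, with the arm well clear. The glue bottle and hammer stand where they were in the last picture. The tape measure is out of that frame, but it showed no movement when I picked the marker up, and nothing went near it afterwards.
- **Left press:** it came close to the 15 N limit, nearer than I meant. Its pointer still reads inside the allowed range.
- **Pointer readings:** these are estimated from pixels at about 0.3 px/mm, so each is good to 2–3 mm.

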